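# Fold the ratchet easel flat

## Robot

A 6-joint arm with a two-finger parallel gripper is mounted at the origin on the work surface. World frame = base frame: x ahead of the robot, y to its left, z up, the work surface at z = 0. Lengths are in m, angles in rad, forces in N, time in s.
With the tool pointing down it reaches from about 0.325 to 0.925 m from the base axis. Payload 3.1 kg.
Tool frame: the origin (TCP) lies on the centre line of the jaws, within the pads' length; the fingertips stand arm.tip_reach ahead of it and the grasp point (between the pads) lies 3 mm ahead of it (arm.tip_reach is the distance from the TCP to the fingertips, in m); z points along the fingers, y is the line along which they close (so a half turn about z gives the same grasp; the last joint's range is limited). The gripper opens to 85 mm and grips with 20 to 120 N. Pads are 22 mm wide; open, the fingers measure 114 mm over their backs; the gripper's body (76 mm by 85 mm) begins 54 mm behind the grasp point. The pads swing forward as they close: fully open they stand 13 mm farther back than shut.
Start: joints at [-1.294, 0.217, 1.613, -0, 1.311, -0.112], TCP at [0.237, -0.578, 0.253] pointing down, gripper open.
Joint ranges: [-2.75, 2.75], [-0.78, 2.1], [0.31, 2.55], [-1.13, 4.27], [0.13, 2.63], [-2.58, 2.58]. Speed limits (rad/s): [2.79, 2.79, 3.14, 3.14, 3.14, 3.14].

## Interface

Orientations are given as a rotation vector (axis times angle).
In Python, from workcell import arm gives the robot as it stands.
- The arm moves only by the shell command python3 -m jog 'ROWS' [FORCE]. ROWS is JSON, a list of rows, each a list of 3 entries, a list of its own where there are three numbers: the shift along the tool's x, y, z in cm, then the turn about the tool's z in rad, then the closure, from -1 (fully open) to 1 (shut), so that 0 is half open. In form: [[[x, y, z], yaw, hand], ...]. A call has 1 to 10 rows; each row is the pose to reach, as a shift and turn from the pose commanded when the call began, along the tool's axes at that moment; what a row does not reach only later rows make up. A row lasts 1/8 s, in which the tool goes at most 62.5 mm and 10.7 degrees, less where a joint would pass 70% of its speed; a pose out of reach is approached as far as the arm can. A call with a gripper value outside its range is refused whole. The fingers move at their own pace and stop on an object; FORCE is the grip in N (left out, the last holds). Time passes only in rows, so rows that repeat a pose let the fingers close. It gives the time, the measured TCP pose, the force, the opening and the grip force at its end, in the units of the state.
- arm.get_obs(): the state, without advancing time (a new reading comes with each control period).
- arm.read_camera(name): name is "side" or "top" or "wrist"; returns a dict with "pixels" (420x560x3 uint8, blue, green, red), "fov_y" (degrees; the focal length in pixels is half the picture's height over the tangent of half this angle, whatever the lens; pixels are square), "cx", "cy" (the principal point, pixels), "R" (3x3) and "t" (3): a world point X has camera coordinates R X + t. Camera axes: x right, y down, z forward; pixel columns grow to the right and rows downward; lengths in m; the calibration is good to about 2 mm. A picture is of the moment at which its call begins. There is no depth.
- arm.finish_job(): hands the job in; it is judged then, once.
Trained networks look in the newest picture that a camera, given by its name, has taken for a name from the list of things; names that differ only in an ending like _2 or _b are one class to them, and where a whole thing is asked for, a point or a joint stands for the part that bears it (a point fixed in the world has none). Each returns a list of dicts, best first, with "score" (0 to 1); they miss things now and then, are a little off and sometimes report something else, mostly with a low value. They report only what shows in the picture. A call takes as long as a camera call.
- arm.boxes_of(camera, label): "pixel" ([column, row] in pixels, amid what is visible of it).
- arm.landmark_of(camera, label): "pixel" ([column, row] in pixels: a listed point, or the origin of a listed thing).
The state is a dict: "t": time; "q": joint angles; "joint_vel": joint speeds; "joint_torque": joint torques, N m; "position": TCP position; "tcp_rot": TCP orientation; "ft_force": force on the tool from outside, world axes, zero at the start; "ft_torque": the same for the moment, N m; "opening": finger opening in m; "grasp_force": force on a finger pad.
Only numpy, scipy, OpenCV 4.12 (cv2) and the standard library are available. Lean on these libraries where they do the work, as an engineer would, in place of code of your own. Each camera call takes 0.05 s, during which the arm holds its last target. There are 200 camera calls.

## Task

The cut-out is dry and off the painting easel, so fold the easel down: press the thumb plate of its ratchet pawl fully down, so that the hook stays clear of the toothed wheel, and then push the raised prop arm down past the teeth until it lies flat on its rest. It is done by pressing and pushing alone, nothing is picked up. Do not force the arm while the pawl still holds it, leave the pawl pressed free, and leave the paint bottle, jar and tub where they stand.

Things in the scene. Friction and masses are not known exactly. Their poses are not given: they have to be found in the camera images.
- easel: The tabletop easel's fixed base, screwed to the table: a plywood board 350 x 130 x 12 mm, origin on the table under the prop arm's hinge. Its x axis points along the board to the side on which the prop arm lies down; its -x side carries the pawl; y is the hinge axis direction; z up. The board runs from x = -160 to +190 mm. All the easel's parts are centred on y = 0. A rest block (26 x 50 mm, top with rubber at height 74 mm) stands at x = 120 mm under the arm.
- prop_hinge (a point): Centre of the prop arm's hinge, 80 mm above the table, over the easel's origin. The dark steel toothed wheel (61 mm radius over the teeth, 10 mm thick, 18 teeth) turns about it with the arm, between two upright aluminium plates at y = +-30 mm.
- prop (a joint): Prop arm's hinge, rad: 0 = raised, its length 50 degrees (0.873 rad) above the level, sloping up towards easel +x; grows as the arm is pushed down; 0.873 = level, flat on its rest (stop). It starts at 0.02 to 0.12. While the pawl is engaged a tooth blocks it at about 0.14 to 0.17. Freed, it is stiff (friction about 0.8 N m, 4 to 6 N at the wooden crosspiece) and stays where it is left; it does not fall.
- prop_face (a point): Centre of the upper face of the wooden crosspiece at the prop arm's outer end: the place to push. The crosspiece is 110 mm wide (along the easel's y), 40 mm along the arm, 14 mm thick. The point lies 150 mm from the hinge along the arm and 24 mm off the line of the arm through the hinge, on its upper side; x of its frame runs along the arm outwards, z out of the pushed face. With the arm flat it lies 150 mm from the hinge horizontally, 104 mm above the table.
- pawl (a joint): Pawl's pivot, rad: 0 = engaged, hook between the teeth; grows as the thumb plate is pressed down; 0.34 = stop, hook about 18 mm out of the teeth. Below about 0.22 the hook still catches. It has a friction pivot (about 6 N at the plate) and stays where it is left, no spring. The pivot lies at easel x = -76 mm, 78 mm above the table.
- thumb_plate (a point): Centre of the upper face of the pawl's flat steel thumb plate, 36 x 40 mm, 6 mm thick, at easel x = -125 mm, 98 mm above the table when engaged; fully pressed it is about 19 mm lower, has tilted 0.34 rad (outer edge down) and sits 4 mm nearer the pivot. Pressed from straight above.
- bottle: Bystander: green paint bottle, 60 mm across, 150 mm tall, upright; origin at the centre of its underside. Stands past the prop arm's end.
- jar: Bystander: glass jar with steel lid, 72 mm across, 85 mm tall; origin at the centre of its underside. Stands on the far side of the easel.
- tub: Bystander: white plastic bowl-shaped mixing tub, 110 mm across, 45 mm tall; origin at the centre of its underside. Stands past the thumb plate's end.

How it is judged:
On the way, in this order (a step that is already met when the one before it is completed fails the run):
1. the pawl is pressed free while the prop arm is still up (value of joint pawl above 0.23 rad and value of joint prop below 0.25 rad), for 0.2 s.
2. the prop arm is pushed down flat with the pawl still free (value of joint prop above 0.82 rad and value of joint pawl above 0.21 rad), for 0.2 s.
At the end, for the whole second after the job is handed in: The prop arm lies flat (joint over 0.82 of 0.873 rad) and at rest, the pawl is still pressed free (joint over 0.21 rad), and bottle, jar and tub stand upright within 20 mm of where they were (all of step 2 and velocity of joint prop between -0.05 and 0.05 rad/s and distance of each of bottle, jar, tub from where it was at the start of the episode below 0.02 m and angle between each of bottle, jar, tub's own z axis and vertical below 0.1 rad); the robot touches nothing.
It fails at once if the prop arm is forced (over 40 N) while the pawl still holds it (value of joint pawl below 0.2 rad and contact force between any of the fingers, the arm and prop above 40 N).
It fails at once if the bottle is pushed away, tipped or lifted (distance of bottle from where it was at the start of the episode above 0.03 m or angle between bottle's own z axis and vertical above 0.3 rad).
It fails at once if the jar is pushed away, tipped or lifted (distance of jar from where it was at the start of the episode above 0.03 m or angle between jar's own z axis and vertical above 0.3 rad).
It fails at once if the tub is pushed away, tipped or lifted (distance of tub from where it was at the start of the episode above 0.03 m or angle between tub's own z axis and vertical above 0.3 rad).
It also fails if it takes over 42 s, if anything falls off the work surface, if the arm or the gripper's body presses on something with over 40 N, if the wrist force passes 120 N, or if a joint passes its speed limit or range.

## Working session

There is one attempt and no reset: what is moved stays moved. The work goes in short steps, Python scripts to look and compute and a shell command to move; the robot and the scene stay as the last step left them, time stands still between calls to the robot, and variables do not carry over. Pictures are saved under pics/ and viewed, at most 10 in all, crops included, and the job is handed in when it is done.

```bash
ls; mkdir -p pics
cat > h.py <<'E'
import numpy as np, cv2
from workcell import arm
from scipy.spatial.transform import Rotation as Ro
def K(c):
    f=c["pixels"].shape[0]/2/np.tan(np.radians(c["fov_y"]/2)); return f
def ray(c,p):
    f=K(c);d=np.array([(p[0]-c["cx"])/f,(p[1]-c["cy"])/f,1]);R=np.array(c["R"]);o=-R.T@np.array(c["t"]);d=R.T@d
    return o,d/np.linalg.norm(d)
def tri(rs):
    A=sum(np.eye(3)-np.outer(d,d) for o,d in rs);b=sum((np.eye(3)-np.outer(d,d))@o for o,d in rs)
    return np.linalg.solve(A,b)
def proj(c,X):
    f=K(c);v=np.array(c["R"])@X+np.array(c["t"]);return np.array([c["cx"]+f*v[0]/v[2],c["cy"]+f*v[1]/v[2]])
E
python3 - <<'E'
from h import *
C={}
for n in("side","top"):
    C[n]=arm.read_camera(n);cv2.imwrite(f"pics/{n}0.png",C[n]["pixels"])
print(arm.tip_reach,arm.get_obs()["tcp_rot"])
for l in("easel","prop_hinge","prop_face","thumb_plate","bottle","jar","tub"):
    P={}
    for n in C:
        r=arm.landmark_of(n,l)[:2]
        print(l,n,[(np.round(a["pixel"],1),round(a["score"],2)) for a in r])
        if r:P[n]=r[0]["pixel"]
    if len(P)==2:
        X=tri([ray(C[n],P[n]) for n in P]);print("   ",X.round(4),[(proj(C[n],X)-P[n]).round(1) for n in P])
E
```

```text
pics
0.022 [-3.08031237e+00 -6.06389498e-01  2.59417844e-04]
easel side [(array([276.3, 230.7]), 0.58)]
easel top [(array([290.6, 224.5]), 0.79)]
    [ 0.5888 -0.0324  0.0096] [array([1.1, 0.3]), array([-0.3, -1.1])]
prop_hinge side [(array([275. , 213.4]), 0.67)]
prop_hinge top [(array([292.5, 219.4]), 0.91)]
    [ 0.5924 -0.0361  0.0796] [array([1.5, 0.4]), array([-0.4, -1.5])]
prop_face side [(array([271.2, 207.5]), 0.62)]
prop_face top [(array([261.1, 221. ]), 0.78), (array([291.6, 173. ]), 0.49)]
    [0.5634 0.0407 0.2049] [array([1.1, 0.3]), array([-0.3, -1.1])]
thumb_plate side [(array([280.8, 172.6]), 0.46)]
thumb_plate top [(array([335.1, 201.3]), 0.83)]
    [ 0.6336 -0.1474  0.1134] [array([0., 0.]), array([-0., -0.])]
bottle side [(array([249.8, 326.4]), 0.78)]
bottle top [(array([192.9, 244. ]), 0.67)]
    [ 0.526   0.2444 -0.0065] [array([0.5, 0.1]), array([-0.1, -0.4])]
jar side [(array([229.8, 214.6]), 0.58)]
jar top []
tub side [(array([293. , 166.7]), 0.7), (array([248.6, 326.5]), 0.69)]
tub top [(array([377.8, 202. ]), 0.86)]
    [ 6.586e-01 -2.820e-01  6.000e-04] [array([-0.1, -0. ]), array([0. , 0.2])]
```

View pics/side0.png

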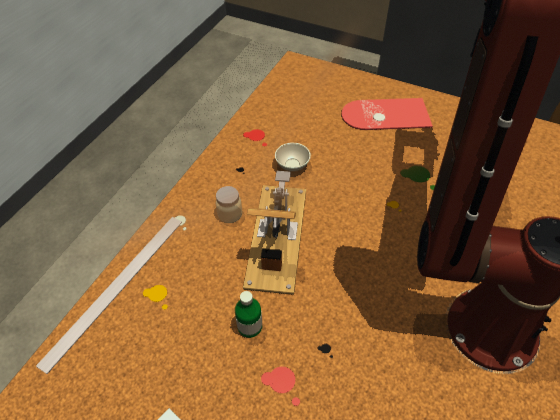

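View pics/top0.png

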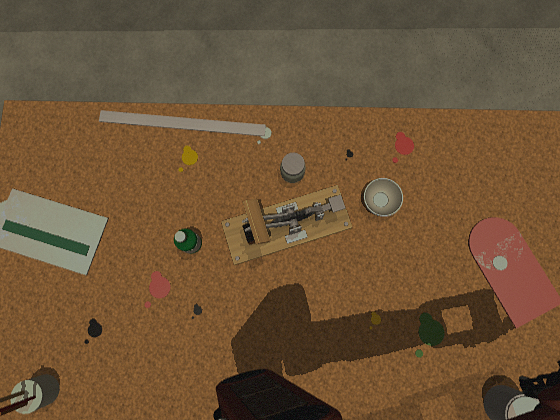

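The top view shows the easel board spanning about (223,221) to (350,228), with the crosspiece at (257,222) and the thumb plate at (337,203). The jar is at (292,165), the tub at (383,198) and the bottle at (187,240). The side view agrees. Next I'll fit one easel model to all the detections.

```bash
cat > fit.py <<'E'
from h import *
from scipy.optimize import least_squares
C={n:arm.read_camera(n) for n in("side","top")}
D=[]
for l in("easel","prop_hinge","prop_face","thumb_plate"):
    for n in C:
        r=arm.landmark_of(n,l)
        if r: D.append((l,n,np.array(r[0]["pixel"]),r[0]["score"]))
def W(p,l):
    x,y,a,q=p; th=np.radians(50)-q
    L={"easel":(0,0),"prop_hinge":(0,.08),"thumb_plate":(-.125,.098),"prop_face":(.15*np.cos(th)-.024*np.sin(th),.08+.15*np.sin(th)+.024*np.cos(th))}[l]
    return np.array([x+L[0]*np.cos(a),y+L[0]*np.sin(a),L[1]])
f=lambda p:np.concatenate([(proj(C[n],W(p,l))-u)*s for l,n,u,s in D]+[[(p[3]-.07)*30]])
s=least_squares(f,[.59,-.035,1.93,.07],loss="soft_l1");p=s.x
print(p.round(4),s.fun.round(1))
o=arm.get_obs();R=Ro.from_rotvec(o["tcp_rot"]).as_matrix()
print(o["t"],o["position"],"R",R.round(3),"ft",o["ft_force"])
for l in("thumb_plate","prop_face"):
    X=W(p,l);print(l,X.round(4),"tip-to-point in tool cm",((R.T@(X-(np.array(o["position"])+R@[0,0,arm.tip_reach])))*100).round(2))
a=p[2];print("easel x in tool",(R.T@[np.cos(a),np.sin(a),0]).round(3))
E
python3 fit.py
```

```text
[ 0.5901 -0.035   1.9754  0.0155] [ 1.3 -0.6  3.2 -0.8 -1.8  1.4 -0.3 -1.9 -0.3  1.7 -1.6  3.   1.8  1.6
 -1.6]
1.3 [ 0.23695013 -0.57833403  0.25331729] R [[ 0.925  0.379  0.   ]
 [ 0.379 -0.925  0.   ]
 [ 0.    -0.    -1.   ]] ft [0.07408468 0.06103992 0.79148717]
thumb_plate [ 0.6393 -0.1499  0.098 ] tip-to-point in tool cm [ 53.47 -24.39  13.33]
prop_face [0.5586 0.0386 0.2091] tip-to-point in tool cm [ 53.15 -44.9    2.22]
easel x in tool [-0.016 -1.     0.   ]
```

```bash
python3 -m jog '[[[53.5,-24.4,4],0,1],[[53.5,-24.4,4],0,1],[[53.5,-24.4,4],0,1],[[53.5,-24.4,4],0,1],[[53.5,-24.4,4],0,1],[[53.5,-24.4,4],0,1],[[53.5,-24.4,4],0,1],[[53.5,-24.4,4],0,1],[[53.5,-24.4,4],0,1],[[53.5,-24.4,4],0,1]]' 40
python3 -m jog '[[[0,0,0],0,1],[[0,0,0],0,1]]'
python3 - <<'E'
from h import *
for n in("side","top","wrist"):
    c=arm.read_camera(n);cv2.imwrite(f"pics/{n}1.png",c["pixels"])
    r=arm.landmark_of(n,"thumb_plate");print(n,[(np.round(a["pixel"],1),round(a["score"],2)) for a in r[:2]])
    if r:
        o,d=ray(c,r[0]["pixel"]);X=o+d*(.098-o[2])/d[2];print(X.round(4))
    print(proj(c,np.array([.6393,-.1499,.098])).round(1))
    for l in("prop_face","prop_hinge"):print(l,[(np.round(a["pixel"],1),round(a["score"],2)) for a in arm.landmark_of(n,l)[:1]])
E
```

```text
t: 2.55
position: [0.6414, -0.1466, 0.213]
tcp_rot: [-3.081, -0.612, -0.001]
ft_force: [0.5, -0.4, -0.6]
opening: -0.0002
grasp_force: 0.0
t: 2.8
position: [0.6391, -0.1503, 0.2131]
tcp_rot: [3.082, 0.607, -0.001]
ft_force: [-0.4, -0.6, 0.1]
opening: 0.0005
grasp_force: 0.0
side [(array([281.6, 175.3]), 0.63)]
[ 0.6337 -0.1521  0.098 ]
[279.4 175.2]
prop_face [(array([273.4, 211.1]), 0.86)]
prop_hinge []
top [(array([336. , 199.8]), 0.36)]
[ 0.641  -0.1515  0.098 ]
[335.4 200.4]
prop_face [(array([260.5, 221.5]), 0.73)]
prop_hinge [(array([290.9, 220. ]), 0.57)]
wrist []
[276.7 216.7]
prop_face []
prop_hinge [(array([117.4, 209.6]), 0.75)]
```

View pics/wrist1.png

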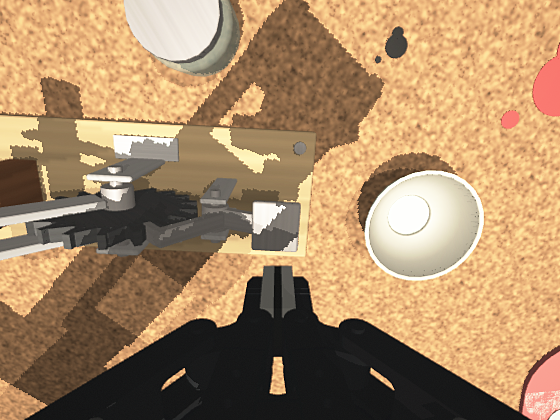

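The wrist view shows the plate's top face at about (253–299, 202–250), centre (275,226). That is a few millimetres nearer the robot than the fit gave, so I'll refine the pose with it and the board edge.

Run:
```python
from h import *
c=arm.read_camera("wrist")
def at(p,z):
    o,d=ray(c,p);return (o+d*(z-o[2])/d[2])
T=at((275,226),.098)
E=[at(p,.012) for p in((10,116.5),(315,133),(305,257))]
v=E[0]-E[1];print("plate",T.round(4),"yaw",np.arctan2(v[1],v[0]),"corners",[e.round(4) for e in E],np.linalg.norm(E[1]-E[2]))
H=at((118,190),.1)
o=arm.get_obs();R=Ro.from_rotvec(o["tcp_rot"]).as_matrix()
print("to plate",R.T@(T-o["position"])*100)
m=(E[1]+E[2])/2;a=np.arctan2(v[1],v[0]);u=np.array([np.cos(a),np.sin(a),0]);print("origin from board",m+.16*u,"from plate",T+.125*u)
```

```text
plate [ 0.6322 -0.151   0.098 ] yaw 1.9069964506621702 corners [array([0.6093, 0.1049, 0.012 ]), array([ 0.7027, -0.1623,  0.012 ]), array([ 0.5815, -0.2055,  0.012 ])] 0.12865756532360229
to plate [-0.71893708 -0.16315956 11.53083025]
origin from board [ 0.58928748 -0.03287244  0.012     ] from plate [ 0.59097689 -0.0330132   0.098     ]
```

```bash
python3 -m jog '[[[-0.7,-0.1,4],0,1],[[-0.7,-0.1,8.5],0,1],[[-0.7,-0.1,8.5],0,1]]'; python3 -m jog '[[[0,0,0.4],0,1],[[0,0,0.8],0,1],[[0,0,1.2],0,1],[[0,0,1.2],0,1]]'
```

```text
t: 3.82
position: [0.6288, -0.1501, 0.1233]
tcp_rot: [-3.077, -0.606, 0.014]
ft_force: [-0.5, -0.9, -0.7]
opening: 0.0001
grasp_force: 0.0
t: 4.32
position: [0.6344, -0.1525, 0.1186]
tcp_rot: [3.079, 0.606, 0.006]
ft_force: [0.3, -2.3, 4.4]
opening: -0.0
grasp_force: 2.1
```

```bash
python3 -m jog '[[[0,0,0.3],0,1],[[0,0,0.6],0,1],[[0,0,0.6],0,1]]'
```

```text
t: 4.7
position: [0.635, -0.154, 0.1133]
tcp_rot: [3.076, 0.606, 0.008]
ft_force: [0.2, -4.6, 5.0]
opening: 0.0001
grasp_force: 3.1
```

```bash
python3 -m jog '[[[0,0,0.3],0,1],[[0,0,0.6],0,1],[[0,0,0.6],0,1]]';python3 -m jog '[[[0,0,0.2],0,1],[[0,0,0.4],0,1],[[0,0,0.4],0,1]]'
```

```text
t: 5.08
position: [0.6354, -0.155, 0.1076]
tcp_rot: [3.074, 0.606, 0.009]
ft_force: [1.2, -7.3, 5.3]
opening: 0.0
grasp_force: 3.5
t: 5.45
position: [0.6356, -0.1554, 0.1039]
tcp_rot: [3.074, 0.606, 0.009]
ft_force: [0.2, -7.5, 6.3]
opening: 0.0001
grasp_force: 4.2
```

```bash
python3 -m jog '[[[0,0,0.2],0,1],[[0,0,0.4],0,1],[[0,0,0.4],0,1]]';python3 -m jog '[[[0,0,0.2],0,1],[[0,0,0.3],0,1],[[0,0,0.3],0,1]]'
```

```text
t: 5.82
position: [0.6359, -0.1555, 0.1032]
tcp_rot: [3.074, 0.606, 0.008]
ft_force: [-5.2, -4.8, 19.2]
opening: -0.0003
grasp_force: 9.6
t: 6.2
position: [0.6361, -0.1555, 0.1028]
tcp_rot: [3.074, 0.607, 0.008]
ft_force: [-9.2, -4.2, 29.5]
opening: -0.0003
grasp_force: 13.7
```

The force climbed with no further travel, so the pawl is at its stop. I'll lift straight up and check.

```bash
python3 -m jog '[[[0,0,-5],0,1],[[0,0,-10],0,1],[[0,0,-15],0,1],[[0,0,-15],0,1]]'
cat > g.py <<'E'
from h import *
O=np.array([.590,-.033,0]);a=1.907;u=np.array([np.cos(a),np.sin(a),0])
o=arm.get_obs();R=Ro.from_rotvec(o["tcp_rot"]).as_matrix();p=np.array(o["position"])
e=p-O;print("t",o["t"],"TCP easel x,y mm",1e3*e@u,1e3*(e@[-u[1],u[0],0]),"tip z",1e3*(p[2]-.022))
def go(x,tipz): print(x,tipz,(R.T@(O+u*x+[0,0,tipz+.022]-p)*100).round(2))
E
python3 - <<'E'
from g import *
c=arm.read_camera("wrist");cv2.imwrite("pics/wrist2.png",c["pixels"])
go(.055,.221)
E
```

```text
t: 6.7
position: [0.6359, -0.1524, 0.2503]
tcp_rot: [3.077, 0.606, 0.016]
ft_force: [0.2, 0.2, 0.4]
opening: -0.0003
grasp_force: 0.0
t 6.7 TCP easel x,y mm -127.89266642051709 -3.9242610867109655 tip z 228.26827218550358
0.055 0.221 [  0.56 -18.29   0.59]
```

View pics/wrist2.png

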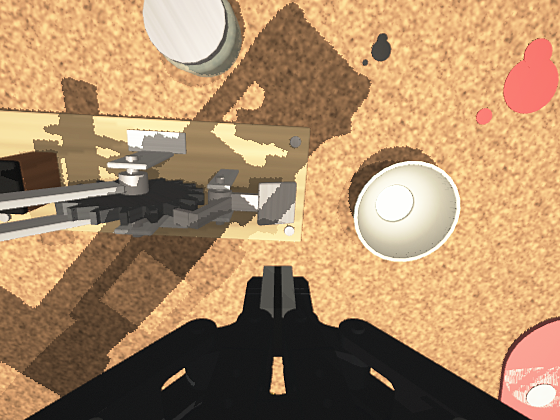

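The plate at (277,203) now looks tilted, with the hook end clear of the wheel. I'll move over the prop arm.

```bash
python3 -m jog '[[[0.5,-6,-0.5],0,1],[[0.5,-12,-0.5],0,1],[[0.5,-18.2,0],0,1],[[0.5,-18.2,0],0,1]]'
python3 - <<'E'
from g import *
for q in(.05,.2,.4,.6,.75,.873):
    th=.8727-q; x=.15*np.cos(th)-.024*np.sin(th);z=.08+.15*np.sin(th)+.024*np.cos(th)
    print(q);go(x-.0145+.008*q,z)
c=arm.read_camera("wrist");cv2.imwrite("pics/wrist3.png",c["pixels"])
E
```

```text
t: 7.25
position: [0.5646, 0.0227, 0.24]
tcp_rot: [-3.078, -0.614, 0.01]
ft_force: [0.2, -0.6, -0.5]
opening: 0.0002
grasp_force: 0.0
t 7.25 TCP easel x,y mm 60.95234048757689 5.590362496125455 tip z 217.95955179320725
0.05
0.07034505055429582 0.20627364506056844 [ 0.62 -0.9   1.17]
0.2
0.08946692136142013 0.19223641748997886 [ 0.74 -2.8   2.58]
0.4
0.1113243322563997 0.16966199383614042 [ 0.88 -4.98  4.85]
0.6
0.12829309798777397 0.1435130294328385 [ 0.99 -6.66  7.47]
0.75
0.1374348527512893 0.12217841571775198 [ 1.06 -7.56  9.6 ]
0.873
0.142491193249892 0.103954998920675 [ 1.09 -8.06 11.43]
```

View pics/wrist3.png

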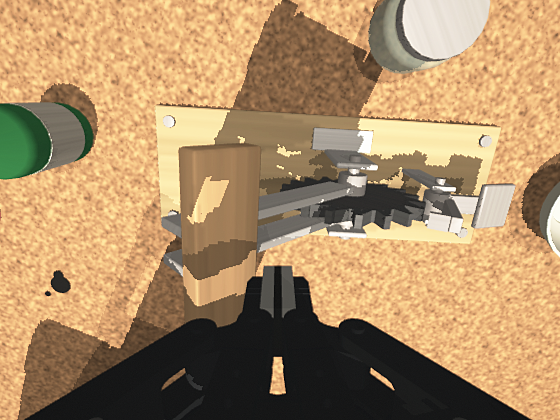

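The crosspiece at (220,235) is just ahead of the closed fingers and the pawl plate at (493,205) is down. Now I'll push along the arc.

```bash
python3 -m jog '[[[0.5,-0.9,1.2],0,1],[[0.6,-1.5,1.7],0,1],[[0.6,-2.1,2.2],0,1],[[0.6,-2.8,2.8],0,1],[[0.6,-3.4,3.4],0,1],[[0.6,-3.4,3.4],0,1]]'
python3 - <<'E'
from g import *
for q in(.2,.3,.4,.5,.6,.7,.8,.873):
    th=.8727-q; x=.15*np.cos(th)-.024*np.sin(th);z=.08+.15*np.sin(th)+.024*np.cos(th)
    print(q);go(x-.0145+.008*q,z)
E
```

```text
t: 8.05
position: [0.5612, 0.0531, 0.2092]
tcp_rot: [-3.082, -0.607, -0.002]
ft_force: [1.7, -1.1, 1.2]
opening: 0.0
grasp_force: 0.9
t 8.05 TCP easel x,y mm 90.76023723061034 -1.2594680504815623 tip z 187.18644924314478
0.2
0.08946692136142013 0.19223641748997886 [-0.13  0.12 -0.51]
0.3
0.10096045817152555 0.18145606338728465 [-0.07 -1.03  0.57]
0.4
0.1113243322563997 0.16966199383614042 [-0.02 -2.06  1.75]
0.5
0.12046298454758304 0.15697205128090017 [ 0.03 -2.97  3.02]
0.6
0.12829309798777397 0.1435130294328385 [ 0.07 -3.75  4.37]
0.7
0.13474443000732467 0.12941940638930013 [ 0.1  -4.4   5.78]
0.8
0.1397605143647778 0.1148320009730037 [ 0.12 -4.9   7.24]
0.873
0.142491193249892 0.103954998920675 [ 0.13 -5.17  8.32]
```

```bash
python3 -m jog '[[[0,-0.6,0.6],0,1],[[0,-1.1,1.2],0,1],[[0,-1.6,1.8],0,1],[[0,-2.1,2.4],0,1],[[0,-2.6,3.0],0,1],[[0,-2.6,3.0],0,1]]'
python3 - <<'E'
from g import *
c=arm.read_camera("side");cv2.imwrite("pics/side3.png",cv2.resize(c["pixels"][140:320,180:360],None,fx=3,fy=3))
for q in(.4,.5,.6,.7,.8,.873):
    th=.8727-q; x=.15*np.cos(th)-.024*np.sin(th);z=.08+.15*np.sin(th)+.024*np.cos(th)
    print(q);go(x-.0145+.008*q,z)
E
```

```text
t: 8.8
position: [0.5497, 0.0772, 0.1779]
tcp_rot: [-3.081, -0.607, 0.005]
ft_force: [1.8, -0.8, 0.8]
opening: 0.0005
grasp_force: 0.8
t 8.8 TCP easel x,y mm 117.34074090338912 1.7089745213659706 tip z 155.9308062693073
0.4
0.1113243322563997 0.16966199383614042 [ 0.13  0.61 -1.37]
0.5
0.12046298454758304 0.15697205128090017 [ 0.19 -0.3  -0.1 ]
0.6
0.12829309798777397 0.1435130294328385 [ 0.23 -1.08  1.24]
0.7
0.13474443000732467 0.12941940638930013 [ 0.27 -1.72  2.65]
0.8
0.1397605143647778 0.1148320009730037 [ 0.3  -2.22  4.11]
0.873
0.142491193249892 0.103954998920675 [ 0.32 -2.49  5.2 ]
```

View pics/side3.png

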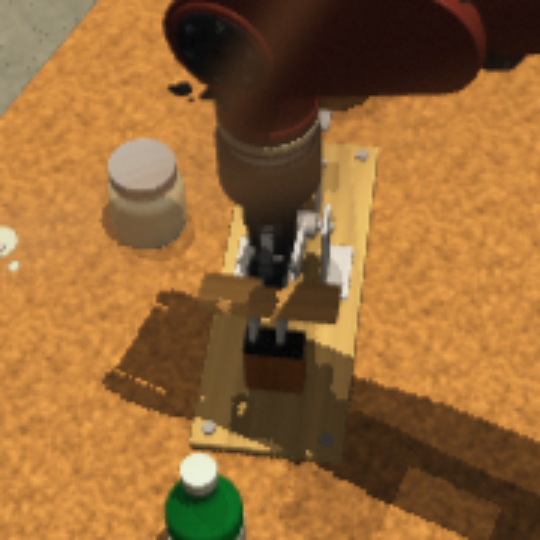

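The crosspiece has come down and is now at about (270,238) in the full picture, with the fingers bearing on it. I'll carry on to the rest.

```bash
python3 -m jog '[[[0.2,-0.5,0.7],0,1],[[0.2,-0.9,1.4],0,1],[[0.3,-1.4,2.1],0,1],[[0.3,-1.8,2.8],0,1],[[0.3,-2.1,3.5],0,1],[[0.3,-2.4,4.3],0,1],[[0.3,-2.5,5.0],0,1],[[0.3,-2.5,5.0],0,1]]'; python3 -m jog '[[[0,0,0.3],0,1],[[0,0,0.5],0,1],[[0,0,0.5],0,1]]'; python3 -c "from g import *"
```

```text
t: 9.85
position: [0.5434, 0.1016, 0.1282]
tcp_rot: [-3.081, -0.606, 0.003]
ft_force: [0.1, -0.2, 0.6]
opening: 0.0002
grasp_force: 0.5
t: 10.22
position: [0.5435, 0.1019, 0.1259]
tcp_rot: [-3.08, -0.606, 0.004]
ft_force: [-5.3, 1.4, 11.8]
opening: -0.0001
grasp_force: 6.4
t 10.225 TCP easel x,y mm 142.67718479128473 -0.5741709744590641 tip z 103.86864057577836
```

```bash
python3 -m jog '[[[0,0,0.3],0,1],[[0,0,0.5],0,1],[[0,0,0.5],0,1],[[0,0,0.5],0,1]]'; python3 -m jog '[[[0,0,-4],0,1],[[0,0,-9],0,1],[[0,0,-14],0,1],[[-6,0,-14],0,1],[[-12,0,-14],0,1],[[-18,0,-14],0,1],[[-18,0,-14],0,1],[[-18,0,-14],0,1]]'
python3 - <<'E'
from h import *
o=arm.get_obs();print(o["ft_force"],np.abs(o["joint_vel"]).max())
S={}
for n in("side","top"):
    c=arm.read_camera(n);S[n]=c
    print(n,[(np.round(a["pixel"],1),round(a["score"],2)) for l in("prop_face","thumb_plate","bottle","jar","tub") for a in arm.landmark_of(n,l)[:1]])
O=np.array([.590,-.033,0]);u=np.array([np.cos(1.907),np.sin(1.907),0])
for n in S:print(proj(S[n],O+.15*u+[0,0,.104]),proj(S[n],O-.122*u+[0,0,.079]),proj(S[n],O-.125*u+[0,0,.098]))
cv2.imwrite("pics/end.png",cv2.hconcat([cv2.resize(S[n]["pixels"][110:310,170:390],None,fx=1.8,fy=1.8) for n in S]))
E
```

```text
t: 10.72
position: [0.5437, 0.102, 0.1255]
tcp_rot: [-3.08, -0.607, 0.006]
ft_force: [-15.9, 1.1, 34.8]
opening: 0.0001
grasp_force: 17.6
t: 11.72
position: [0.3779, 0.0327, 0.2592]
tcp_rot: [-3.082, -0.606, -0.001]
ft_force: [0.0, 0.5, 0.2]
opening: -0.0004
grasp_force: 0.0
[0.01997551 0.46685147 0.21579844] 0.04595745687929777
side [(array([269.1, 253.1]), 0.66), (array([282.1, 176.5]), 0.56), (array([248.8, 326.4]), 0.78), (array([230.1, 213.1]), 0.95), (array([292.7, 164.7]), 0.82)]
top [(array([240.5, 236.2]), 0.6), (array([334.7, 204.5]), 0.79), (array([192.2, 243.8]), 0.79), (array([378.8, 200.7]), 0.73)]
[269.07064597 256.94874513] [282.12269036 181.24065436] [282.21369972 175.83519908]
[236.54459011 234.39854191] [333.97967366 205.17638883] [335.81551101 203.39846941]
```

View pics/end.png

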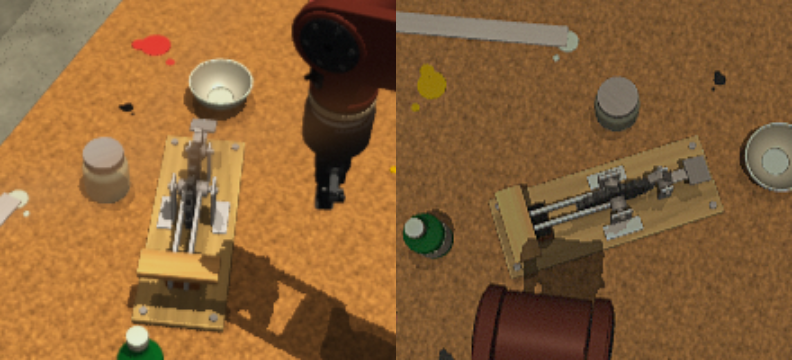

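The final view shows the crosspiece at (269,257), where the model puts it when flat. The plate at (283,180) is near its pressed position, the bystanders are unmoved and the gripper is clear.

```bash
python3 -c "
from workcell import arm
print(arm.finish_job())"
```

```text
the job is handed in; nothing more can be done
None
```

I pressed the pawl to its stop, pushed the prop arm down flat onto its rest, left the bottle, jar and tub in place, and handed the job in at about 12 s; the hand-in call gave no verdict.

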